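Fit the drop-in pack and check the throttle

ROBOT

A 7-joint arm with a two-finger parallel gripper is mounted at the origin on the work surface. World frame = base frame: x ahead of the robot, y to its left, z up, the work surface at z = 0. Lengths are in mm, angles in rad, forces in N, time in s.
With the tool pointing down it reaches from about 425 to 875 mm from the base axis. Payload 8.4 kg.
Tool frame: the origin (TCP) lies where the fingers leave the gripper's body, on its centre line; the fingertips stand 70 mm ahead of it and the grasp point (between the pads) lies 51 mm ahead of it; z points along the fingers, y is the line along which they close (so a half turn about z gives the same grasp; the last joint's range is limited). The gripper opens to 87 mm and grips with 3 to 60 N. Pads are 19 mm wide; open, the fingers measure 117 mm over their backs; the gripper's body (75 mm by 190 mm) begins 51 mm behind the grasp point.
Start: joints at [1.127, 0.333, 0.04, 1.465, -0.013, 1.343, -0.059], TCP at [219.683, -611.724, 292.246] pointing down, gripper open.
Joint ranges: [-2.58, 2.58], [-0.38, 2.09], [-1.3, 1.39], [0.25, 2.4], [-1.5, 4.64], [0.08, 2.09], [-2.65, 2.65]. Speed limits (rad/s): [2.22, 2.22, 2.79, 2.79, 3.14, 3.14, 3.14].

INTERFACE

Orientations are given as a unit quaternion [w, x, y, z].
In Python, from rig import arm gives the robot as it stands.
- The arm moves only by the tool jog_arm, never from a script. Its argument "deltas" is a list of rows, each a list of 6 numbers: the shift along the tool's x, y, z in cm, then the turn, a rotation vector about the tool's x, y, z in rad. In form: [[tx, ty, tz, ax, ay, az], ...]. A call has 1 to 10 rows; each row shifts and turns the commanded pose from where the row before left it, along the tool's axes as they then stand; what a row does not reach is not made up. A row lasts 1/10 s, in which the tool goes at most 50 mm and 8.59 degrees, less where a joint would pass 70% of its speed; a pose out of reach is approached as far as the arm can. A call is refused whole if a number of a shift passes 5 or a number of a turn 0.15, either way. A call with a gripper value outside its range is refused whole. "gripper" is the closure, from -1 (fully open) to 1 (shut), set as the call begins (left out, the last holds). The fingers move at their own pace and stop on an object; "force" is the grip in N (left out, the last holds). Time passes only in rows, so rows that do not move let the fingers close. It gives the time, the measured TCP pose, the force, the opening and the grip force at its end, in the units of the state.
- arm.get_state(): the state, without advancing time (a new reading comes with each control period).
- arm.camera(name): name is "scene" or "top"; returns a dict with "image" (400x640x3 uint8, blue, green, red), "range_z" (400x640 float32, mm along the optical axis (not along the pixel's ray), 0 where there is no reading), "fx", "fy", "cx", "cy" (pixels), "distortion" ([k1, k2, p1, p2, k3] as OpenCV has them; the pictures are not rectified), "rvec" (rotation vector, rad) and "tvec" (3), from world to camera coordinates, as OpenCV has them. Camera axes: x right, y down, z forward; pixel columns grow to the right and rows downward; lengths in mm; the calibration is good to about 2 mm. A picture is of the moment at which its call begins.
- arm.sign_off(): hands the job in; it is judged then, once.
The state is a dict: "clock": time; "joint_positions": joint angles; "qvel": joint speeds; "joint_efforts": joint torques, N m; "position": TCP position; "orientation": TCP orientation; "contact_force": force on the tool from outside, world axes, zero at the start; "moment": the same for the moment, N m; "width": opening from 0.0 (shut) to 1.0 (fully open); "grip_force": force on a finger pad.
Only numpy, scipy, OpenCV 4.12 (cv2) and the standard library are available. Lean on these libraries where they do the work, as an engineer would, in place of code of your own. Each camera call takes 0.05 s, during which the arm holds its last target. There are 200 camera calls.

TASK

The model car is up on its stand for a throttle check. Lower the drop-in battery pack (the one with the narrow nose) right down flat into the car's battery well, nose towards the car's front bumper, without dropping it, and let go of it. Then, on the pistol radio lying in its case, squeeze the throttle trigger all the way back towards the grip, hold it there for about a second, and let it spring back; do not shift the other battery pack or knock over the small oil bottle.

Things in the scene. Friction and masses are not known exactly. Their poses are not given: they have to be found in the camera images.
- car: Model car without body shell, 310 long x 165 wide, fixed on a low stand. Origin on the table below its middle; x to the front (foam bumper at x=+146), z up. Grey tub, battery well along the middle. Beside the well, within 35 of the middle, nothing rises over 55 above the table for 30 beyond its walls; electronics at the well's corners reach 75, wheels (60 across) 92, towers and posts 116.
- car_well (a point): Centre of the flat floor of the car's battery well, 43 above the table; x points to the car's front, the nose end of the well. The well has the pack's outline (main part 50 wide, nose recess 34 wide, 130 long overall) with 2 mm clearance all round, so the pack goes in one way only; walls 9 high, lips flared to 11. A seated pack's origin is here, its x along this x.
- pack: Drop-in battery pack, black hard case, foil label on top, 126 long x 46 wide x 25 high, about 0.26 kg, lying loose on the table. The rear 110 is 46 wide; at one end a narrow nose 16 long, 30 wide, with two small brass contacts on top. Origin: centre of its underside (middle of the 126); x points to the nose, z up. Take it across its 46 width.
- pack_nose (a point): Tip of the pack's nose, on the underside, 63 from the pack's origin along its x.
- old_pack: The other battery pack: same black case and foil label, 138 long x 46 wide x 25 high, both ends rounded, no nose. Leave it where it lies. Origin: centre of its underside, x along its length.
- radio: Pistol radio lying on its side, wheel up, fixed in an open tray (rim 40 high, padding 18 high). Origin on the table below mid-grip; x from its foot to its head, -y the way the trigger faces. Grip: x -51 to 56, y -13 (front) to +20 (back), 32 to 68 above table. Head (x 56 to 124) 77 high, steering wheel (56 across, centre x 98, y -45) 103 high, foot (x -89 to -51) 92 high. Tray: y -116 to 71.
- grip_back (a point): Point on the back of the grip directly across from the trigger pad, 50 above the table, at x = +20, y = +20 in the radio's frame.
- trigger_pad (a point): Middle of the front face of the trigger's finger blade, 50 above the table, 38 from the hinge; moves with it. At rest at x=+20, y=-40 in the radio's frame: 60 across trigger and grip, about 46 when squeezed. Blade 16 high (42 to 58 above table), 8 thick, flat to 51 from the hinge, tip curled forward. Press it towards the radio's +y. Free space in front of it and behind the grip.
- trigger (a joint): Throttle trigger, bare aluminium, sprung, hinged on a vertical axis under the radio's head at x=+58, y=-34 in the radio's frame. 0 rad at rest (neutral), 0.36 fully squeezed at its stop; pushed the other way it gives to -0.12 (brake). The spring takes about 5 N at the pad when fully squeezed and brings it back to 0.
- oil: Small oil bottle, 32 across, 85 high, standing on the far side of the two packs. Leave it standing. Origin: centre of its underside, z up.
Mind the look-alikes: they are no part of the job. Leave any orange look-alike of the pack alone.

How it is judged (in metres and radians):
On the way, in this order (a step that is already met when the one before it is completed fails the run):
1. the pack lies flat on the floor of the battery well, nose forward, and has been let go (horizontal distance between pack and car_well below 0.006 m and x of pack_nose in the frame of car_well above 0.055 m and z of pack in the frame of car_well below 0.002 m and angle between pack's own z axis and vertical below 0.035 rad and contact force between the fingers and pack below 0.5 N), for 0.3 s.
2. the trigger is squeezed right back and held (value of joint trigger above 0.32 rad), for 0.5 s.
At the end, for the whole second after the job is handed in: The pack lies at rest in the battery well, within 6 mm of its centre, nose to the front, its underside within 2 mm of the well floor and level within 2 degrees; the trigger has been held beyond 0.32 rad for half a second and is back at rest within 0.04 rad (horizontal distance between pack and car_well below 0.006 m and x of pack_nose in the frame of car_well above 0.055 m and z of pack in the frame of car_well below 0.002 m and angle between pack's own z axis and vertical below 0.035 rad and linear speed of pack below 0.02 m/s and value of joint trigger between -0.04 and 0.04 rad); the robot touches nothing.
It fails at once if the pack dropped or rammed into the car (over 0.4 m/s within 50 mm of its seat) (distance between pack and car_well below 0.05 m and linear speed of pack above 0.4 m/s).
It fails at once if the other pack shifted by more than 25 mm (distance of old_pack from where it was at the start of the episode above 0.025 m).
It fails at once if the oil bottle knocked over (angle between oil's own z axis and vertical above 0.5 rad).
It also fails if it takes over 61 s, if anything falls off the work surface, if the arm or the gripper's body presses on something with over 40 N, if the wrist force passes 120 N, or if a joint passes its speed limit or range.

## Working session

There is one attempt and no reset: what is moved stays moved. The work goes in short steps, Python scripts to look and compute and a tool call to move; the robot and the scene stay as the last step left them, time stands still between calls to the robot, and variables do not carry over. Pictures are saved under pics/ and viewed, at most 10 in all, crops included, and the job is handed in when it is done.

Besides the shell and the picture viewer there is one more tool, called after "Emit:" by a JSON object that holds its "api" and its "payload". jog_arm: Moves the arm, as the interface text tells. Its arguments: {"type":"object","properties":{"deltas":{"type":"array"},"gripper":{"type":"number"},"force":{"type":"number"}},"required":["deltas"]}

```bash
mkdir -p pics; ls; cat > h.py <<'E'
import numpy as np, cv2, pickle
from scipy.spatial.transform import Rotation as R
def snap(name,tag):
    from rig import arm
    c=arm.camera(name); pickle.dump(c,open(f'pics/{tag}.pkl','wb')); cv2.imwrite(f'pics/{tag}.png',c['image']); return c
def load(tag): return pickle.load(open(f'pics/{tag}.pkl','rb'))
def cam(c):
    K=np.array([[c['fx'],0,c['cx']],[0,c['fy'],c['cy']],[0,0,1.]]); Rm=cv2.Rodrigues(np.array(c['rvec'],float))[0]
    return K,np.array(c['distortion'],float),Rm,np.array(c['tvec'],float).ravel()
def rays(c,uv):
    K,D,Rm,t=cam(c); n=cv2.undistortPoints(np.array(uv,float).reshape(-1,1,2),K,D).reshape(-1,2)
    return -Rm.T@t, np.c_[n,np.ones(len(n))]@Rm   # origin, dirs scaled so depth=1
def onz(c,uv,z):
    o,d=rays(c,uv); return o+d*((z-o[2])/d[:,2])[:,None]
def cloud(c):
    h,w=c['range_z'].shape; u,v=np.meshgrid(np.arange(w),np.arange(h))
    o,d=rays(c,np.c_[u.ravel(),v.ravel()]); p=o+d*c['range_z'].ravel()[:,None]; p[c['range_z'].ravel()==0]=np.nan
    return p.reshape(h,w,3)
def proj(c,P):
    K,D,Rm,t=cam(c); return cv2.projectPoints(np.array(P,float).reshape(-1,1,3),np.array(c['rvec'],float),t,K,D)[0].reshape(-1,2)
E
python3 - <<'E'
from h import *
from rig import arm
for n in('scene','top'):
    c=snap(n,n+'0'); print(n,rays(c,[[320,200]]),c['fx'],(c['range_z']>0).mean())
s=arm.get_state(); print(s)
print(R.from_quat(np.roll(s['orientation'],-1)).as_matrix())
E
```

```text
pics
scene (array([1044.58515182, -370.74843806,  788.70166883]), array([[-0.57109131,  0.35878742, -0.73848948]])) 364.77564750483265 0.99590234375
top (array([404.20818097, -51.03800282, 882.85689601]), array([[ 0.1137249 , -0.00327716, -0.99353327]])) 372.80619380124585 0.996265625
{'clock': 0.1, 'joint_positions': array([ 1.12679143,  0.33386744,  0.03987351,  1.46618061, -0.01339431,
        1.34326163, -0.05852918]), 'qvel': array([-9.21418790e-04, -2.51121142e-03,  1.06256581e-03, -4.36743327e-03,
       -6.17580200e-04,  8.87439240e-05, -2.04865557e-04]), 'joint_efforts': array([ 3.81817605e-03, -6.57809329e+01,  1.33978732e+00, -4.04708326e+01,
       -5.97910001e-02,  4.10113356e-02,  4.52255108e-05]), 'position': array([ 219.58467653, -611.45673629,  291.43163526]), 'orientation': array([-7.04108828e-04,  9.85178956e-01,  1.71528126e-01, -1.75180959e-04]), 'contact_force': array([-0.07649247,  0.35339107,  0.61987139]), 'moment': array([-0.02366777, -0.00221304,  0.00081893]), 'grip_force': 0.0, 'width': 0.9985576744362012}
[[ 9.41156143e-01  3.37971553e-01 -5.86718124e-04]
 [ 3.37972046e-01 -9.41155213e-01  1.32724948e-03]
 [-1.03620254e-04 -1.44744332e-03 -9.99998947e-01]]
```

View pics/top0.png

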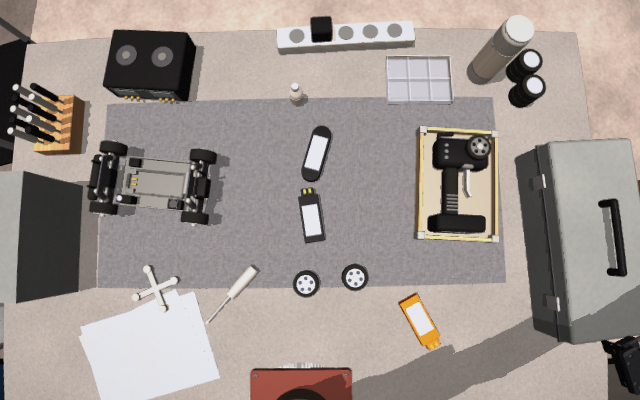

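View pics/scene0.png

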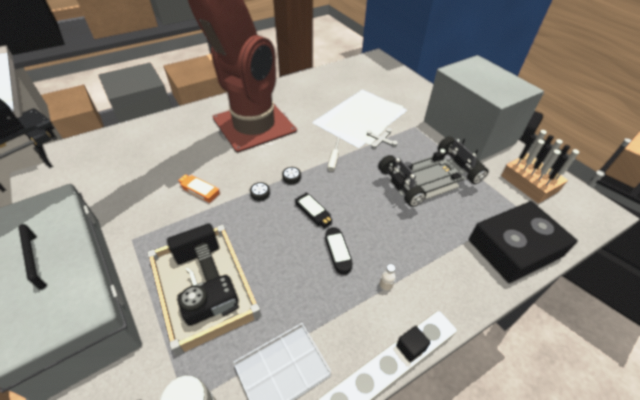

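Candidates for the pack in top: (312,215) black with brass contacts at its upper end; (317,153) black with both ends rounded (old pack); (420,320) orange look-alike. I choose (312,215). The car is at (150,185) and the radio at (460,185). Next I'll crop close.

```bash
python3 - <<'E'
from h import *
c=load('top0'); im=c['image']
a=cv2.resize(im[135:235,80:225],None,fx=5.5,fy=5.5,interpolation=cv2.INTER_CUBIC); print(a.shape); cv2.imwrite('pics/car.png',a)
b=np.hstack([cv2.resize(im[120:250,280:345],(300,600),interpolation=cv2.INTER_CUBIC),cv2.resize(im[120:250,408:508],(461,600),interpolation=cv2.INTER_CUBIC)]);cv2.imwrite('pics/packs.png',b)
P=cloud(c)
for n,r in dict(pack=(180,250,290,335),old=(118,185,290,345)).items():
    q=P[r[0]:r[1],r[2]:r[3]].reshape(-1,3); q=q[(q[:,2]>18)&(q[:,2]<35)]
    rect=cv2.minAreaRect(q[:,:2].astype(np.float32)); print(n,len(q),np.median(q[:,2]),rect)
E
```

```text
(550, 798, 3)
pack 1039 25.3952412836378 ((478.5867614746094, -29.551780700683594), (143.674072265625, 46.17469787597656), 7.883291244506836)
old 1020 25.426936798680174 ((615.3475952148438, -45.335243225097656), (46.04031753540039, 134.67491149902344), 73.14813995361328)
```

View pics/car.png

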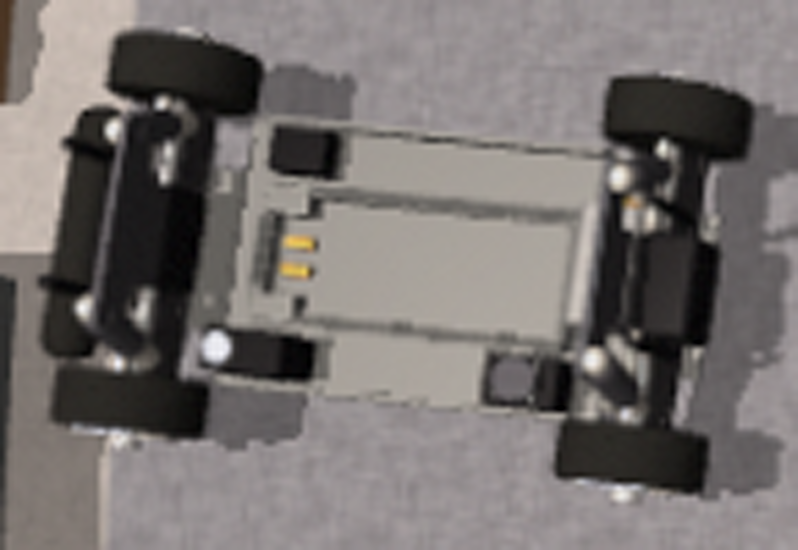

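View pics/packs.png

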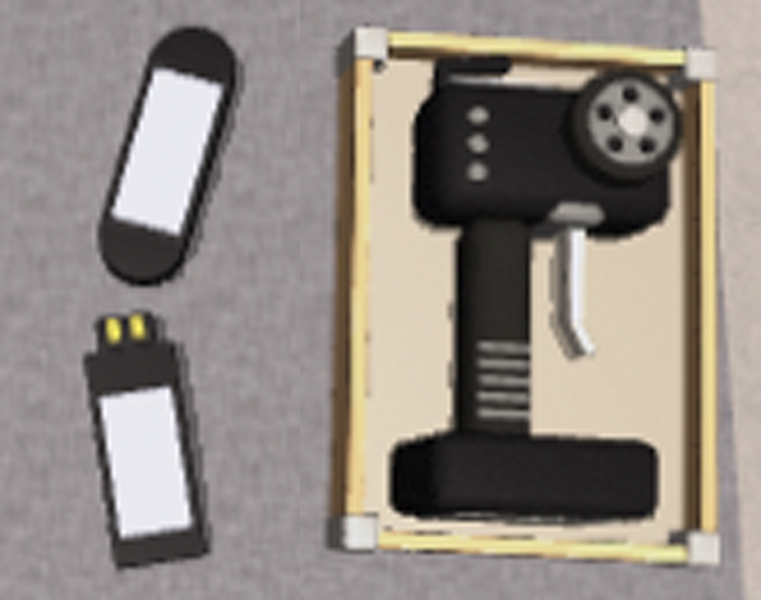

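The car crop shows the foam bumper at crop (75,230), so the front is to the left (about world +y), and the well's nose contacts are at crop (300,258). In the pack crop, the lower one has brass contacts at its upper end (nose about +x), and the rounded one is above it. The radio's foot is at the bottom, its head at the top, and the trigger faces right (−y).

```bash
cat >> h.py <<'E'
from scipy.optimize import minimize
def tf(p,q):
    c,s=np.cos(p[2]),np.sin(p[2]); q=np.array(q,float); return np.c_[p[0]+c*q[:,0]-s*q[:,1],p[1]+s*q[:,0]+c*q[:,1]]
PACK=[[-63,-23],[47,-23],[47,-15],[63,-15],[63,15],[47,15],[47,23],[-63,23]]
WELL=[[-65,-25],[49,-25],[49,-17],[65,-17],[65,17],[49,17],[49,25],[-65,25]]
def raster(c,polys,S=4,roi=None):
    u0,v0,u1,v1=roi; m=np.zeros(((v1-v0)*S,(u1-u0)*S),np.uint8)
    for P in polys:
        q=(proj(c,P)-[u0-.5,v0-.5])*S-.5; cv2.fillPoly(m,[np.round(q*16).astype(np.int32)],1,shift=4)
    return cv2.resize(m.astype(np.float32),(u1-u0,v1-v0),interpolation=cv2.INTER_AREA)
def fitpoly(c,mask,roi,poly,p0,zs):
    f=lambda p:np.abs(raster(c,[np.c_[tf(p,poly),np.full(len(poly),z)] for z in zs],roi=roi)-mask).sum()/mask.sum()
    best=None
    for k in range(4):
        r=minimize(f,p0,method='Nelder-Mead',options=dict(initial_simplex=np.array(p0)+np.array([[0,0,0],[6,0,0],[0,6,0],[0,0,.06]])*(1 if k%2==0 else -.5))); p0=r.x
    return r.x,r.fun
E
python3 - <<'E'
from h import *
for t,roi in(('top0',(292,180,332,248)),('scene0',(290,188,336,232))):
    c=load(t);P=cloud(c);u0,v0,u1,v1=roi
    im=c['image'][v0:v1,u0:u1].astype(int); z=P[v0:v1,u0:u1,2]
    sub=P[v0:v1,u0:u1]; print(t, np.nanmedian(z[z>20]))
    m=((z>8)).astype(np.uint8); n,l,st,ce=cv2.connectedComponentsWithStats(m); k=1+st[1:,4].argmax(); m=(l==k).astype(np.float32)
    print(n,st[k],fitpoly(c,m,roi,PACK,[470,-30,.12],[0,12,25]))
c=load('top0');P=cloud(c)
np.set_printoptions(linewidth=250)
print(np.round(P[156:212:2,118:192:2,2]).astype(int))
print(P[182,155],P[182,135],P[185,180])
E
```

```text
top0 25.408274904834286
3 [   6    7   27   56 1034] (array([ 4.69683513e+02, -3.08273046e+01,  1.39483147e-01]), np.float64(0.039772726595401764))
scene0 24.818751326729853
3 [  5   4  38  36 669] (array([ 4.67034300e+02, -2.73793905e+01,  1.43056449e-01]), np.float64(0.13901345431804657))
[[54 42  2 ...  1  1 79]
 [53  0  2 ...  0  1 80]
 [53  0  0 ...  0  0 64]
 ...
 [ 3  3  1 ... 41 91 97]
 [ 1  2  1 ... 41 41 81]
 [ 4 -1  0 ... 44 42  1]]
[548.84145787 329.47461511  42.11246516] [549.51440152 377.22143333  43.97151786] [540.80616359 269.78935948  40.95270758]<stdin>:10: RuntimeWarning: invalid value encountered in cast
```

```bash
python3 - <<'E'
from h import *
import sys
np.set_printoptions(linewidth=300,threshold=sys.maxsize)
c=load('top0');P=cloud(c);z=np.nan_to_num(P[...,2])
print('cols',list(range(122,192)))
for v in range(164,204): print(v,' '.join('%2d'%min(99,max(0,x)) for x in np.round(z[v,122:192])))
g=cv2.cvtColor(c['image'],cv2.COLOR_BGR2GRAY)
for v in (172,180,186,192): print(v,g[v,122:192])
for u in (145,160,175): print(u,g[160:210,u])
c=load('scene0'); im=cv2.resize(c['image'][135:220,370:500],None,fx=6,fy=6,interpolation=cv2.INTER_CUBIC); print(im.shape); cv2.imwrite('pics/cars.png',im)
E
```

```text
cols [122, 123, 124, 125, 126, 127, 128, 129, 130, 131, 132, 133, 134, 135, 136, 137, 138, 139, 140, 141, 142, 143, 144, 145, 146, 147, 148, 149, 150, 151, 152, 153, 154, 155, 156, 157, 158, 159, 160, 161, 162, 163, 164, 165, 166, 167, 168, 169, 170, 171, 172, 173, 174, 175, 176, 177, 178, 179, 180, 181, 182, 183, 184, 185, 186, 187, 188, 189, 190, 191]
164  0  0  1 44 44 43 45 58 61 56 59 57 56 60 57 56 53 53 51 47 43 45 42 43 43 41 42 45 43 43 44 44 42 43 41 43 47 44 43 43 43 41 45 41 40 43 42 44 44 43 43 42 43 42 43 42 41 45 43 43 42 45 42 44 43 44 43 40 99 99
165  0  0  0 44 45 42 43 57 57 59 59 57 57 58 59 58 58 58 49 47 42 42 47 43 43 41 45 43 42 44 48 44 41 44 44 45 46 42 43 42 45 42 42 43 44 45 44 45 42 41 41 43 43 43 43 41 44 45 44 43  0 42 42 43 45 43 42 44 99 99
166 44 44 41 41 40 42 42 43 42 48 50 53 51 56 54 55 56 54 51 45 43 43 41 44 46 42 43 43 43 44 43 45 45 41 44 41 42 42 43 43 43 42 43 44 42 44 46 44 44 43 45 42 45 41 43 45 43 43 43 46 46 40 43 42 43 42 43 42 99 99
167 41 44 41 43 42 42 45 42 42 43 43 42 43 43 44 44 45 44 45 40 45 46 44 45 42 43 44 44 42 44 46 42 42
[... 8891 characters left out ...]
167 168 169 169 169 169 157 136 173 196 175 120  80  25  26  26  27]
145 [153 157 158 157 157 157 157 158 158 128 105 100 135 160 160 160 162 161 160 161 161 162 162 162 161 162 162 161 162 162 162 162 163 134 113 148 163 163 163 163 164 163 163 164 164 163 156 144 150 154]
160 [ 85 159 159 160 161 160 159 161 161 162 154 115 100 112 162 163 163 163 164 164 164 164 164 165 166 164 165 165 166 165 166 166 166 166 151 119 113 152 168 167 166 167 167 167 167 166 168 167 167 135]
175 [154 129 116 163 162 162 162 163 163 163 163 158 134 111 124 145 164 165 165 166 166 166 166 166 166 167 167 167 167 168 168 168 167 168 169 169 137 118 148 103  74 101 108 104 104 106 106  66  40 116]
(510, 780, 3)
```

View pics/cars.png

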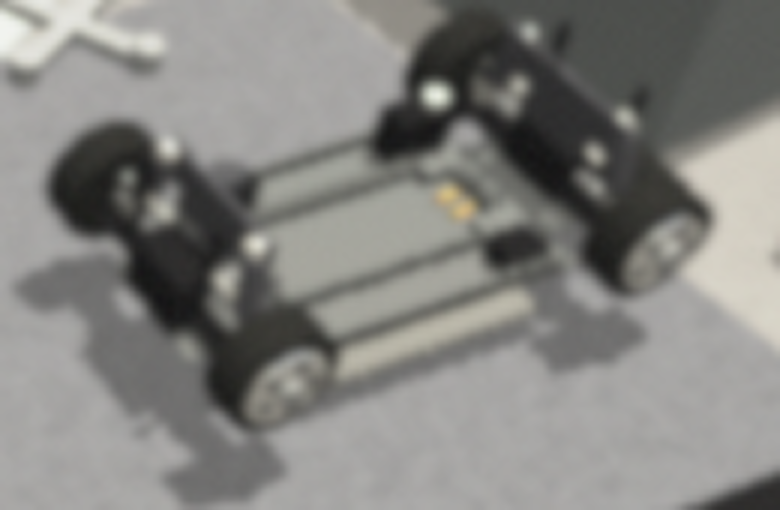

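```bash
cat >> h.py <<'E'
def fitwell(c,p0,roi,ztop=52,ex=0):
    u0,v0,u1,v1=roi; z=np.nan_to_num(cloud(c)[v0:v1,u0:u1,2],nan=43)
    zm=cv2.medianBlur(z.astype(np.float32),3); m=((zm<47.5)&(zm>38)).astype(np.uint8)
    m=cv2.morphologyEx(m,cv2.MORPH_CLOSE,np.ones((3,3)))*(zm<49).astype(np.uint8)
    n,l=cv2.connectedComponents(m,connectivity=4); s=proj(c,[[p0[0],p0[1],43]])[0].astype(int); m=(l==l[s[1]-v0,s[0]-u0]).astype(np.float32)
    W=np.array(WELL,float)
    def f(p):
        a=raster(c,[np.c_[tf(p,W),np.full(8,43.)]],roi=roi); b=raster(c,[np.c_[tf(p,W+ex*np.sign(W)),np.full(8,float(ztop))]],roi=roi)
        return np.abs(np.minimum(a,b)-m).sum()/m.sum()
    for k in range(4):
        r=minimize(f,p0,method='Nelder-Mead',options=dict(initial_simplex=np.array(p0)+np.array([[0,0,0],[6,0,0],[0,6,0],[0,0,.06]])*(1 if k%2==0 else -.5))); p0=r.x
    return r.x,r.fun,m
E
python3 - <<'E'
from h import *
c=load('top0')
for zt,ex in((52,0),(54,2)):
    p,e,m=fitwell(c,[550,325,1.5],(118,160,196,206),zt,ex); print(p,e,m.sum())
# lip-top edge check by both views: dump projected outline
s=load('scene0'); 
for p in [p]: 
    for n,cc in(('top',c),('scene',s)): print(n,proj(cc,np.c_[tf(p,WELL),np.full(8,43.)]).round(1).tolist())
# scene-view brass pad: crop /6 + offset
sb=onz(s,[[370+455/6,135+202/6]],44)
tb=onz(c,[[80+298/5.5,135+256/5.5]],44); print('brass',sb,tb, 'expected dir',tf(p,[[55,0]]))
# radio
P=cloud(c); q=P[120:248,408:508].reshape(-1,3); q=q[~np.isnan(q[:,0])]
g=q[(q[:,2]>60)&(q[:,2]<72)]; print('grip',g[:,:2].min(0),g[:,:2].max(0))
for lo,hi in((32,48),(80,96),(97,110),(60,71),(71,82)):
    g=q[(q[:,2]>lo)&(q[:,2]<hi)]; print(lo,hi,len(g),cv2.minAreaRect(g[:,:2].astype(np.float32)),np.median(g,axis=0))
E
```

```text
[545.77899793 326.5991328    1.45970183] 0.05527490749955177 1064.0
[546.4628248  327.00322448   1.46233681] 0.06020911782979965 1064.0
top [[184.2, 174.8], [137.4, 170.6], [136.9, 174.0], [130.5, 173.4], [128.3, 187.7], [134.8, 188.3], [134.3, 191.7], [181.3, 196.1]]
scene [[417.2, 186.1], [449.2, 174.7], [447.5, 173.0], [451.8, 171.5], [444.6, 164.5], [440.3, 166.0], [438.7, 164.4], [407.3, 175.1]]
brass [[552.81840383 382.28963005  44.        ]] [[550.62710041 379.26190303  44.        ]] expected dir [[552.41640987 381.68004612]]
grip [ 418.57393751 -435.57800505] [ 638.75118255 -300.7484255 ]
32 48 1799 ((535.8011474609375, -375.73175048828125), (192.39236450195312, 264.99481201171875), 85.86383819580078) [ 540.64929489 -367.33638984   40.11775181]
80 96 966 ((526.4306640625, -362.3259582519531), (108.6988296508789, 210.8441162109375), 85.63292694091797) [ 442.56064458 -355.45208857   91.39897316]
97 110 456 ((605.4222412109375, -401.9223327636719), (52.497135162353516, 52.829219818115234), 73.47444915771484) [ 605.06939484 -401.32693763  100.92038451]
60 71 813 ((527.87744140625, -370.30859375), (120.30044555664062, 216.76162719726562), 83.98097229003906) [ 526.9985405  -344.73848907   67.47794792]
71 82 1050 ((525.5233154296875, -369.2777099609375), (116.52893829345703, 213.54103088378906), 83.3215103149414) [ 588.23312722 -357.85386616   76.50901396]
```

```bash
cat >> h.py <<'E'
def plan(x,y,z,yaw,n=None):
    from rig import arm
    s=arm.get_state(); p=np.array(s['position']); r=R.from_quat(np.roll(s['orientation'],-1))
    T=R.from_matrix(np.c_[[np.cos(yaw),np.sin(yaw),0],[np.sin(yaw),-np.cos(yaw),0],[0,0,-1]])
    d=np.array([x,y,z])-p; w=(r.inv()*T).as_rotvec()
    n=n or int(np.ceil(max(np.linalg.norm(d)/42,np.linalg.norm(w)/.12,1)))
    X=r.as_matrix()
    print('t',round(s['clock'],2),'pos',p.round(1),'yaw',np.arctan2(X[1,0],X[0,0]).round(4),'tilt',X[:2,2].round(4),'F',np.round(s['contact_force'],1),'w',round(s['width']*87,1),'gf',s['grip_force'])
    print(n,'rows:')
    for i in range(n):
        rr=r*R.from_rotvec(w*i/n); print(list((rr.inv().apply(d/n)/10).round(3))+list((w/n).round(4)))
E
python3 - <<'E'
from h import *
plan(469.7,-30.8,180,.14,16)
E
```

```text
t 0.1 pos [ 219.6 -611.5  291.4] yaw 0.3448 tilt [-0.0006  0.0013] F [-0.1  0.4  0.6] w 86.9 gf 0.0
16 rows:
[np.float64(2.698), np.float64(-2.886), np.float64(0.7), np.float64(-0.0001), np.float64(0.0), np.float64(0.0128)]
[np.float64(2.661), np.float64(-2.921), np.float64(0.7), np.float64(-0.0001), np.float64(0.0), np.float64(0.0128)]
[np.float64(2.623), np.float64(-2.954), np.float64(0.7), np.float64(-0.0001), np.float64(0.0), np.float64(0.0128)]
[np.float64(2.585), np.float64(-2.988), np.float64(0.7), np.float64(-0.0001), np.float64(0.0), np.float64(0.0128)]
[np.float64(2.547), np.float64(-3.021), np.float64(0.699), np.float64(-0.0001), np.float64(0.0), np.float64(0.0128)]
[np.float64(2.508), np.float64(-3.053), np.float64(0.699), np.float64(-0.0001), np.float64(0.0), np.float64(0.0128)]
[np.float64(2.468), np.float64(-3.085), np.float64(0.699), np.float64(-0.0001), np.float64(0.0), np.float64(0.0128)]
[np.float64(2.429), np.float64(-3.116), np.float64(0.699), np.float64(-0.0001), np.float64(0.0), np.float64(0.0128)]
[np.float64(2.389), np.float64(-3.147), np.float64(0.699), np.f
[... 171 characters left out ...]
[np.float64(2.307), np.float64(-3.208), np.float64(0.698), np.float64(-0.0001), np.float64(0.0), np.float64(0.0128)]
[np.float64(2.266), np.float64(-3.237), np.float64(0.698), np.float64(-0.0001), np.float64(0.0), np.float64(0.0128)]
[np.float64(2.224), np.float64(-3.266), np.float64(0.698), np.float64(-0.0001), np.float64(0.0), np.float64(0.0128)]
[np.float64(2.182), np.float64(-3.294), np.float64(0.697), np.float64(-0.0001), np.float64(0.0), np.float64(0.0128)]
[np.float64(2.14), np.float64(-3.322), np.float64(0.697), np.float64(-0.0001), np.float64(0.0), np.float64(0.0128)]
[np.float64(2.097), np.float64(-3.349), np.float64(0.697), np.float64(-0.0001), np.float64(0.0), np.float64(0.0128)]
```

```bash
python3 - <<'E'
from h import *
for t in('top0','scene0'):
    P=cloud(load(t)).reshape(-1,3); P=P[~np.isnan(P[:,0])]
    a=np.array([219.,-611]);b=np.array([469.,-31]);L=np.linalg.norm(b-a);d=(b-a)/L
    s=(P[:,:2]-a)@d; l=np.abs((P[:,:2]-a)@[-d[1],d[0]])
    for k in range(-100,650,50):
        m=(s>=k)&(s<k+50)&(l<120); print(t,k,m.sum(),P[m,2].max().round() if m.any() else None)
E
```

```text
top0 -100 1330 154.0
top0 -50 1964 154.0
top0 0 3048 336.0
top0 50 5448 338.0
top0 100 3089 153.0
top0 150 2055 6.0
top0 200 2087 45.0
top0 250 2114 96.0
top0 300 2258 97.0
top0 350 2426 96.0
top0 400 2226 43.0
top0 450 2145 29.0
top0 500 2169 28.0
top0 550 2140 29.0
top0 600 2147 31.0
scene0 -100 374 154.0
scene0 -50 970 241.0
scene0 0 2579 394.0
scene0 50 2754 393.0
scene0 100 1640 153.0
scene0 150 1310 5.0
scene0 200 1118 46.0
scene0 250 821 95.0
scene0 300 965 96.0
scene0 350 1361 95.0
scene0 400 1211 42.0
scene0 450 1275 28.0
scene0 500 1204 27.0
scene0 550 1192 27.0
scene0 600 1175 29.0
```

Emit:
{"api": "jog_arm", "payload": {"deltas": [[2.7,-2.89,0,0,0,0.013],[2.66,-2.92,0,0,0,0.013],[2.62,-2.95,0,0,0,0.013],[2.58,-2.99,0,0,0,0.013],[2.55,-3.02,0,0,0,0.013],[2.51,-3.05,1,0,0,0.013],[2.47,-3.09,1,0,0,0.013],[2.43,-3.12,1,0,0,0.013],[2.39,-3.15,1,0,0,0.013],[2.35,-3.18,1,0,0,0.013]], "gripper": -1, "force": 30}}

```text
clock: 1.1
position: [376.5, -247.3, 241.8]
orientation: [0.0, 0.994, 0.107, -0.0]
contact_force: [1.5, -0.3, 0.1]
width: 1.001
grip_force: 0.0
```

Emit:
{"api": "jog_arm", "payload": {"deltas": [[2.31,-3.21,1,0,0,0.013],[2.27,-3.24,1,0,0,0.013],[2.22,-3.27,1,0,0,0.013],[2.18,-3.29,1,0,0,0.013],[2.14,-3.32,1,0,0,0.013],[2.1,-3.35,1,0,0,0.012],[0,0,0,0,0,0],[0,0,0,0,0,0]]}}

```text
clock: 1.9
position: [470.5, -30.6, 181.8]
orientation: [-0.0, 0.998, 0.07, -0.001]
contact_force: [0.5, -0.2, 0.5]
width: 1.003
grip_force: 0.0
```

```bash
python3 - <<'E'
from h import *
plan(469.7,-30.8,84.5,.14)
E
```

```text
t 1.9 pos [470.5 -30.6 181.8] yaw 0.14 tilt [-0.0012  0.0004] F [ 0.5 -0.2  0.5] w 87.2 gf 0.0
3 rows:
[np.float64(-0.025), np.float64(0.005), np.float64(3.243), np.float64(-0.0002), np.float64(0.0004), np.float64(0.0)]
[np.float64(-0.026), np.float64(0.004), np.float64(3.243), np.float64(-0.0002), np.float64(0.0004), np.float64(0.0)]
[np.float64(-0.028), np.float64(0.003), np.float64(3.243), np.float64(-0.0002), np.float64(0.0004), np.float64(0.0)]
```

Emit:
{"api": "jog_arm", "payload": {"deltas": [[0,0,3.0,0,0,0],[0,0,3.0,0,0,0],[0,0,2.4,0,0,0],[0,0,1.3,0,0,0],[0,0,0,0,0,0]]}}

```text
clock: 2.4
position: [469.6, -32.3, 84.0]
orientation: [-0.0, 0.998, 0.068, -0.001]
contact_force: [-0.1, -0.2, -0.1]
width: 0.999
grip_force: 0.0
```

Emit:
{"api": "jog_arm", "payload": {"deltas": [[0,0,0,0,0,0],[0,0,0,0,0,0],[0,0,0,0,0,0],[0,0,0,0,0,0],[0,0,0,0,0,0],[0,0,0,0,0,0],[0,0,0,0,0,0],[0,0,0,0,0,0]], "gripper": 1, "force": 30}}

```text
clock: 3.2
position: [470.9, -30.8, 85.5]
orientation: [-0.0, 0.998, 0.069, 0.0]
contact_force: [-1.7, 3.8, 5.7]
width: 0.527
grip_force: 30.0
```

Emit:
{"api": "jog_arm", "payload": {"deltas": [[0,0,-0.5,0,0,0],[0,0,-1.5,0,0,0],[0,0,-2.5,0,0,0],[0,0,-3.0,0,0,0],[0,0,-3.0,0,0,0],[0,0,-2.5,0,0,0],[0,0,0,0,0,0]]}}

```text
clock: 3.9
position: [472.1, -31.8, 218.4]
orientation: [0.001, 0.998, 0.069, 0.002]
contact_force: [0.3, 0.1, -3.6]
width: 0.522
grip_force: 30.0
```

```bash
python3 - <<'E'
from h import *
plan(546,326.8,215,1.46,16)
E
```

```text
t 3.9 pos [472.1 -31.8 218.4] yaw 0.1373 tilt [ 0.0049 -0.0013] F [ 0.3  0.1 -3.6] w 45.4 gf 29.99568611383438
16 rows:
[np.float64(0.764), np.float64(-2.157), np.float64(0.02), np.float64(0.0003), np.float64(-0.0002), np.float64(-0.0827)]
[np.float64(0.94), np.float64(-2.086), np.float64(0.021), np.float64(0.0003), np.float64(-0.0002), np.float64(-0.0827)]
[np.float64(1.109), np.float64(-2.002), np.float64(0.021), np.float64(0.0003), np.float64(-0.0002), np.float64(-0.0827)]
[np.float64(1.27), np.float64(-1.903), np.float64(0.022), np.float64(0.0003), np.float64(-0.0002), np.float64(-0.0827)]
[np.float64(1.423), np.float64(-1.792), np.float64(0.022), np.float64(0.0003), np.float64(-0.0002), np.float64(-0.0827)]
[np.float64(1.566), np.float64(-1.668), np.float64(0.022), np.float64(0.0003), np.float64(-0.0002), np.float64(-0.0827)]
[np.float64(1.698), np.float64(-1.533), np.float64(0.022), np.float64(0.0003), np.float64(-0.0002), np.float64(-0.0827)]
[np.float64(1.819), np.float64(-1.388), np.float64(0.023), np.float64(0.0003), np.float64(-0.0002), np.float64(-0.0827)]
[np.float64(1.9
[... 249 characters left out ...]
.float64(-0.899), np.float64(0.023), np.float64(0.0003), np.float64(-0.0002), np.float64(-0.0827)]
[np.float64(2.171), np.float64(-0.722), np.float64(0.022), np.float64(0.0003), np.float64(-0.0002), np.float64(-0.0827)]
[np.float64(2.223), np.float64(-0.54), np.float64(0.022), np.float64(0.0003), np.float64(-0.0002), np.float64(-0.0827)]
[np.float64(2.26), np.float64(-0.355), np.float64(0.022), np.float64(0.0003), np.float64(-0.0002), np.float64(-0.0827)]
[np.float64(2.282), np.float64(-0.167), np.float64(0.022), np.float64(0.0003), np.float64(-0.0002), np.float64(-0.0827)]
[np.float64(2.288), np.float64(0.022), np.float64(0.021), np.float64(0.0003), np.float64(-0.0002), np.float64(-0.0827)]
```

Emit:
{"api": "jog_arm", "payload": {"deltas": [[0.76,-2.16,0,0,0,-0.083],[0.94,-2.09,0,0,0,-0.083],[1.11,-2.0,0,0,0,-0.083],[1.27,-1.9,0,0,0,-0.083],[1.42,-1.79,0,0,0,-0.083],[1.57,-1.67,0,0,0,-0.083],[1.7,-1.53,0,0,0,-0.083],[1.82,-1.39,0,0,0,-0.083],[1.93,-1.23,0,0,0,-0.083],[2.02,-1.07,0,0,0,-0.083]]}}

```text
clock: 4.9
position: [516.9, 194.7, 215.2]
orientation: [-0.0, 0.884, 0.468, 0.0]
contact_force: [0.7, -0.3, -3.5]
width: 0.523
grip_force: 30.0
```

Emit:
{"api": "jog_arm", "payload": {"deltas": [[2.1,-0.9,0,0,0,-0.083],[2.17,-0.72,0,0,0,-0.083],[2.22,-0.54,0,0,0,-0.083],[2.26,-0.36,0,0,0,-0.083],[2.28,-0.17,0,0,0,-0.083],[2.29,0,0,0,0,-0.078],[0,0,0,0,0,0],[0,0,0,0,0,0]]}}

```text
clock: 5.7
position: [543.0, 328.3, 214.7]
orientation: [-0.0, 0.744, 0.668, -0.0]
contact_force: [0.7, -0.9, -2.9]
width: 0.52
grip_force: 30.0
```

```bash
python3 - <<'E'
from h import *
plan(546,326.8,215,1.46,1)
for n in('top','scene'): snap(n,n+'1')
a=load('top1')['image'][110:240,70:240]; b=load('scene1')['image'][90:230,360:510]
cv2.imwrite('pics/hover.png',np.vstack([cv2.resize(a,None,fx=2.3*1.0,fy=2.3,interpolation=3),cv2.resize(b,(391,300),interpolation=3)]))
E
```

```text
t 5.7 pos [543.  328.3 214.7] yaw 1.4625 tilt [-0.001   0.0001] F [ 0.7 -0.9 -2.9] w 45.2 gf 29.995484948158264
1 rows:
[np.float64(-0.119), np.float64(0.312), np.float64(-0.026), np.float64(-0.001), np.float64(-0.0), np.float64(0.0025)]
```

View pics/hover.png

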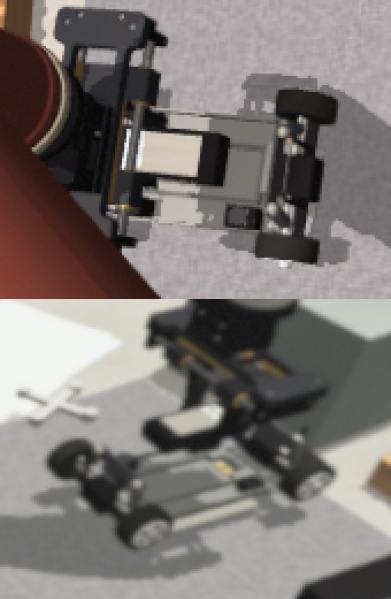

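The top crop shows the held pack (about (180,155) in the crop) over the well with its rear end visible and the nose hidden by the gripper. The scene crop shows it level above the well at (190,425).

```bash
python3 - <<'E'
from h import *
pw=[546.1,326.7,1.4605]
tcp=np.array([543,328.3]);yaw=1.4625
M=np.array([[np.cos(yaw),-np.sin(yaw)],[np.sin(yaw),np.cos(yaw)]])
for t in('top1','scene1'):
    P=cloud(load(t)).reshape(-1,3); P=P[~np.isnan(P[:,0])]
    q=np.c_[(P[:,:2]-tcp)@M,P[:,2]]
    k=q[(q[:,0]>-75)&(q[:,0]<-15)&(abs(q[:,1])<30)&(q[:,2]>120)&(q[:,2]<175)]
    top=k[abs(k[:,2]-np.median(k[:,2]))<6]
    s=top[(top[:,0]>-58)&(top[:,0]<-25)]
    print(t,len(k),len(top),'z',np.median(top[:,2]))
    print(' rear x pct',np.percentile(top[:,0],[0,1,2,5]).round(1))
    for a in range(-58,-20,8):
        j=top[(top[:,0]>=a)&(top[:,0]<a+8)]
        if len(j)>5: print('  ',a,len(j),j[:,1].min().round(1),j[:,1].max().round(1),np.median(j[:,2]).round(1))
    A=np.c_[top[:,:2],np.ones(len(top))]; print(' slope',np.linalg.lstsq(A,top[:,2],rcond=None)[0])
E
```

```text
top1 675 587 z 154.30071981489561
 rear x pct [-68.2 -67.6 -67.4 -66.5]
   -58 91 -23.4 22.2 154.3
   -50 84 -23.0 22.7 154.5
   -42 85 -24.1 22.8 154.5
   -34 91 -23.7 22.3 154.2
   -26 85 -23.3 22.5 154.3
 slope [ 2.11015343e-02 -6.99297915e-03  1.54965591e+02]
scene1 379 257 z 152.85124041297354
 rear x pct [-69.3 -68.  -67.6 -66.8]
   -58 35 -24.9 18.7 152.9
   -50 39 -26.3 21.0 152.8
   -42 32 -25.2 18.9 153.0
   -34 38 -26.5 20.1 153.1
   -26 33 -26.2 18.1 153.1
 slope [3.86567690e-02 3.77346809e-02 1.54368909e+02]
```

```bash
python3 - <<'E'
from h import *
plan(546.2,331.2,150,1.461,4)
P=cloud(load('top0'))[180:250,290:335].reshape(-1,3)
p=[469.7,-30.8,.1395]; M=np.array([[np.cos(p[2]),-np.sin(p[2])],[np.sin(p[2]),np.cos(p[2])]])
q=np.c_[(P[:,:2]-p[:2])@M,P[:,2]]; k=q[(q[:,2]>18)&(q[:,2]<32)&(abs(q[:,1])<30)&(q[:,0]<75)]
print(np.percentile(k[:,0],[0,1,2,5]), np.sort(k[abs(k[:,1])<12][:,0])[-12:], k[:,1].min(),k[:,1].max())
E
```

```text
t 5.8 pos [543.4 326.8 215. ] yaw 1.46 tilt [-0.0003 -0.0007] F [ 0.7  0.  -1.7] w 45.3 gf 29.995563626289368
4 rows:
[np.float64(0.118), np.float64(0.057), np.float64(1.624), np.float64(-0.0001), np.float64(0.0002), np.float64(-0.0003)]
[np.float64(0.118), np.float64(0.057), np.float64(1.624), np.float64(-0.0001), np.float64(0.0002), np.float64(-0.0003)]
[np.float64(0.118), np.float64(0.057), np.float64(1.624), np.float64(-0.0001), np.float64(0.0002), np.float64(-0.0003)]
[np.float64(0.117), np.float64(0.056), np.float64(1.624), np.float64(-0.0001), np.float64(0.0002), np.float64(-0.0003)]
[-62.84351691 -61.61479845 -60.50796874 -56.86606766] [60.26201034 60.40395903 60.72358141 60.80178178 61.12206195 61.43987068
 61.76519053 62.17936864 62.47225913 62.68609528 62.86322915 63.09756719] -23.07310894962086 23.181188387416494
```

Emit:
{"api": "jog_arm", "payload": {"deltas": [[0.1,0.1,1.6,0,0,0],[0.1,0.1,1.6,0,0,0],[0.1,0.09,1.6,0,0,0],[0.02,0,1.2,0,0,0],[0,0,0.5,0,0,0],[0,0,0,0,0,0],[0,0,0,0,0,0],[0,0,0,0,0,0]]}}

```text
clock: 6.6
position: [546.8, 330.6, 151.1]
orientation: [0.0, 0.745, 0.667, 0.001]
contact_force: [0.5, 0.4, -3.2]
width: 0.525
grip_force: 30.0
```

```bash
python3 - <<'E'
from h import *
plan(546.2,331.2,150,1.461,1)
for n in('top','scene'): snap(n,n+'2')
plan(546.2,331.2,150,1.461,1)
pw=[546.1,326.7,1.461]; yaw=pw[2]
M=np.array([[np.cos(yaw),-np.sin(yaw)],[np.sin(yaw),np.cos(yaw)]])
for t in('top2','scene2'):
    P=cloud(load(t)).reshape(-1,3); P=P[~np.isnan(P[:,0])]
    q=np.c_[(P[:,:2]-pw[:2])@M,P[:,2]]
    k=q[(q[:,0]>-75)&(q[:,0]<-15)&(abs(q[:,1])<30)&(q[:,2]>60)&(q[:,2]<105)]
    z0=np.median(k[:,2]); top=k[abs(k[:,2]-z0)<4]
    print(t,len(top),'z',z0,' rear',np.percentile(top[:,0],[0,1,2,5]).round(1))
    for a in range(-58,-20,8):
        j=top[(top[:,0]>=a)&(top[:,0]<a+8)]
        if len(j)>5: print('  ',a,len(j),j[:,1].min().round(1),j[:,1].max().round(1),np.median(j[:,2]).round(1))
    A=np.c_[top[:,:2],np.ones(len(top))]; print(' slope',np.linalg.lstsq(A,top[:,2],rcond=None)[0])
a=load('top2')['image'][130:230,100:230]; cv2.imwrite('pics/low.png',cv2.resize(a,None,fx=6,fy=6,interpolation=cv2.INTER_CUBIC))
E
```

```text
t 6.6 pos [546.8 330.6 151.1] yaw 1.4607 tilt [0.0011 0.0007] F [ 0.5  0.4 -3.2] w 45.7 gf 29.99573439359665
1 rows:
[np.float64(0.051), np.float64(-0.066), np.float64(0.108), np.float64(0.001), np.float64(-0.0008), np.float64(-0.0003)]
t 6.7 pos [546.7 330.5 151. ] yaw 1.4607 tilt [0.001  0.0005] F [-0.1  0.1 -2.5] w 45.6 gf 29.995678961277008
1 rows:
[np.float64(0.063), np.float64(-0.062), np.float64(0.098), np.float64(0.001), np.float64(-0.0006), np.float64(-0.0003)]
top2 449 z 90.12456906551648  rear [-65.2 -64.6 -64.3 -63. ]
   -58 71 -22.4 20.4 90.1
   -50 74 -24.0 20.4 90.5
   -42 69 -23.0 20.9 90.7
   -34 72 -24.2 20.0 90.5
   -26 68 -24.1 19.1 90.6
 slope [2.22933310e-02 4.18429326e-03 9.13098572e+01]
scene2 211 z 88.2810384896469  rear [-63.3 -63.2 -63.2 -62.4]
   -58 34 -25.2 18.8 89.4
   -50 32 -25.3 18.8 89.8
   -42 33 -25.8 20.9 89.3
   -34 30 -25.9 19.9 89.9
   -26 28 -24.2 18.1 89.6
 slope [2.44393136e-02 6.85983149e-03 9.01066292e+01]
```

View pics/low.png

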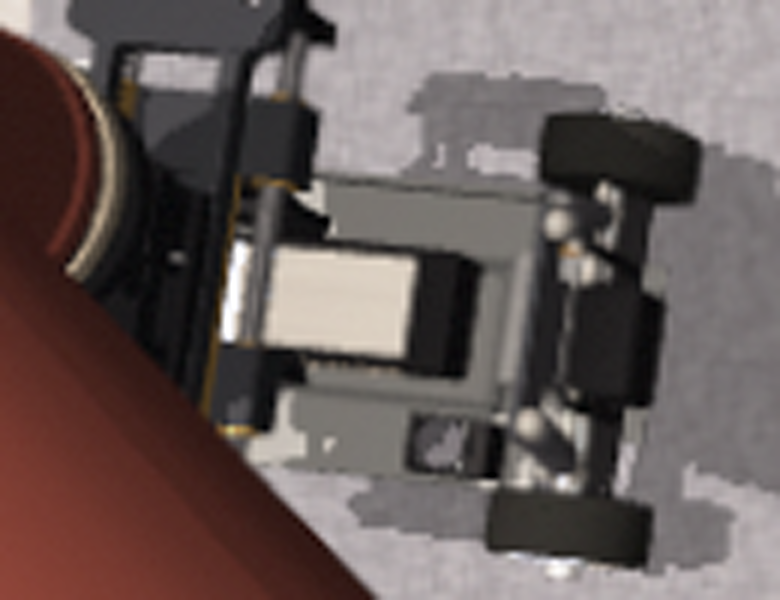

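The low crop shows the pack over the well, its rear edge at crop x≈470 and the well's rear wall at x≈510. It sits a little towards the right-hand wall. Next I'll check the well's centre line from its wall points.

```bash
python3 - <<'E'
from h import *
pw=[546.1,326.7,1.461]; yaw=pw[2]
M=np.array([[np.cos(yaw),-np.sin(yaw)],[np.sin(yaw),np.cos(yaw)]])
for t in('top0','scene0'):
    P=cloud(load(t)).reshape(-1,3); P=P[~np.isnan(P[:,0])]
    q=np.c_[(P[:,:2]-pw[:2])@M,P[:,2]]; print(t)
    w=q[(q[:,2]>49)&(q[:,2]<58)]
    for a,b in((-60,-40),(-40,-20),(-20,0),(0,20),(20,45)):
        j=w[(w[:,0]>a)&(w[:,0]<b)&(abs(w[:,1])<38)]; L=j[j[:,1]>0]; Rr=j[j[:,1]<0]
        print(a,len(L),len(Rr),np.percentile(L[:,1],[5,50,95]).round(1) if len(L) else 0,np.percentile(Rr[:,1],[5,50,95]).round(1) if len(Rr) else 0)
    j=w[(abs(w[:,1])<13)&(abs(w[:,0])<80)]
    f=j[j[:,0]>0]; r=j[j[:,0]<0]; print('front',len(f),np.percentile(f[:,0],[5,25,50,95]) if len(f) else 0,'rear',len(r),np.percentile(r[:,0],[5,50,75,95]) if len(r) else 0)
E
```

```text
top0
-60 18 18 [25.6 27.9 30. ] [-27.6 -25.7 -23.7]
-40 18 20 [25.6 27.8 30. ] [-27.9 -25.7 -23.3]
-20 19 17 [25.2 27.7 29.7] [-27.8 -26.1 -24. ]
0 17 20 [25.1 27.7 29.7] [-28.7 -26.2 -23.9]
20 24 32 [25.2 27.6 37. ] [-36.1 -26.8 -24.1]
front 40 [62.10047504 63.53220669 65.03367856 67.73560779] rear 14 [-70.79188655 -68.58674174 -67.64963201 -67.10188488]
scene0
-60 12 6 [26.5 30.8 35.6] [-28.3 -27.3 -26.4]
-40 12 6 [25.2 28.1 30.2] [-29.2 -28.2 -27.8]
-20 13 8 [24.9 27.8 31.3] [-29.8 -28.  -24.8]
0 12 6 [25.  27.9 31.3] [-30.6 -28.5 -27.2]
20 16 7 [24.9 27.4 34.7] [-34.6 -29.5 -27.7]
front 13 [64.20550311 65.82110914 67.96216323 70.134396  ] rear 0 0
```

Emit:
{"api": "jog_arm", "payload": {"deltas": [[0.03,-0.1,0,0,0,0],[0.02,-0.1,0.3,0,0,0],[0,0,0.3,0,0,0],[0,0,0.3,0,0,0],[0,0,0.3,0,0,0],[0,0,0,0,0,0]]}}

```text
clock: 7.3
position: [544.3, 330.8, 137.6]
orientation: [-0.0, 0.745, 0.667, -0.0]
contact_force: [0.7, 0.2, -2.7]
width: 0.527
grip_force: 30.0
```

Emit:
{"api": "jog_arm", "payload": {"deltas": [[0,0,0.1,0,0,0],[0,0,0.1,0,0,0],[0,0,0.1,0,0,0],[0,0,0.1,0,0,0],[0,0,0,0,0,0]]}}

```text
clock: 7.8
position: [544.5, 331.0, 134.1]
orientation: [-0.0, 0.745, 0.667, -0.0]
contact_force: [-0.3, -0.1, -2.8]
width: 0.521
grip_force: 30.0
```

Emit:
{"api": "jog_arm", "payload": {"deltas": [[0,0,0.1,0,0,0],[0,0,0.1,0,0,0],[0,0,0.1,0,0,0],[0,0,0,0,0,0]]}}

```text
clock: 8.2
position: [544.5, 330.9, 131.1]
orientation: [-0.0, 0.745, 0.667, -0.0]
contact_force: [0.2, 0.5, -3.1]
width: 0.524
grip_force: 30.0
```

Emit:
{"api": "jog_arm", "payload": {"deltas": [[0,0,0.1,0,0,0],[0,0,0,0,0,0]]}}

```text
clock: 8.4
position: [544.5, 331.0, 130.1]
orientation: [-0.0, 0.745, 0.667, -0.0]
contact_force: [-0.1, 0.3, -3.6]
width: 0.526
grip_force: 30.0
```

Emit:
{"api": "jog_arm", "payload": {"deltas": [[0,0,0.1,0,0,0],[0,0,0,0,0,0]]}}

```text
clock: 8.6
position: [544.5, 330.9, 129.2]
orientation: [-0.0, 0.745, 0.667, -0.0]
contact_force: [1.1, 0.6, -3.1]
width: 0.522
grip_force: 30.0
```

Emit:
{"api": "jog_arm", "payload": {"deltas": [[0,0,0.07,0,0,0],[0,0,0,0,0,0]]}}

```text
clock: 8.8
position: [544.6, 331.1, 128.7]
orientation: [0.0, 0.745, 0.667, 0.0]
contact_force: [-0.0, -0.2, -1.6]
width: 0.522
grip_force: 30.0
```

Emit:
{"api": "jog_arm", "payload": {"deltas": [[0,0,0.1,0,0,0],[0,0,0,0,0,0]]}}

```text
clock: 9.0
position: [544.6, 331.1, 128.6]
orientation: [0.0, 0.745, 0.667, 0.0]
contact_force: [-3.2, -3.6, 7.4]
width: 0.523
grip_force: 30.0
```

Emit:
{"api": "jog_arm", "payload": {"deltas": [[0,0,0.05,0,0,0],[0,0,0,0,0,0]]}}

```text
clock: 9.2
position: [544.6, 331.1, 128.6]
orientation: [0.0, 0.745, 0.667, 0.0]
contact_force: [-4.7, -3.9, 12.1]
width: 0.52
grip_force: 30.0
```

```bash
cat > m.py <<'E'
from h import *
import sys
pw=[546.1,326.7,1.461]; yaw=pw[2]
M=np.array([[np.cos(yaw),-np.sin(yaw)],[np.sin(yaw),np.cos(yaw)]])
for n in ('top','scene'):
    P=cloud(snap(n,n+sys.argv[1])).reshape(-1,3); P=P[~np.isnan(P[:,0])]
    q=np.c_[(P[:,:2]-pw[:2])@M,P[:,2]]
    k=q[(q[:,0]>-75)&(q[:,0]<float(sys.argv[2]))&(abs(q[:,1])<30)&(q[:,2]>62)&(q[:,2]<80)]
    k=k[abs(k[:,2]-np.median(k[:,2]))<4]; r=cv2.minAreaRect(k[:,:2].astype(np.float32))
    A=np.c_[k[:,:2],np.ones(len(k))]; print(n,len(k),'z',np.median(k[:,2]),k[:,:2].min(0),k[:,:2].max(0),r,'slope',np.linalg.lstsq(A,k[:,2],rcond=None)[0])
plan(546,331,128,1.461,1)
E
python3 m.py 3 -15
```

```text
top 430 z 68.08735005354652 [-65.47227674 -21.86818233] [-15.03286138  22.49641899] ((-40.25227355957031, 0.3203907012939453), (44.349117279052734, 50.45265579223633), 89.94347381591797) slope [1.60009751e-02 6.44859553e-03 6.87047415e+01]
scene 190 z 67.08915966874264 [-63.94604393 -23.89365657] [-15.39990827  24.49846738] ((-39.74476623535156, 0.3761768341064453), (48.55131912231445, 48.368560791015625), 0.2096937894821167) slope [ 8.65741747e-03 -5.45535929e-03  6.74200610e+01]
t 9.3 pos [544.5 331.1 128.6] yaw 1.4607 tilt [ 0.0007 -0.0004] F [-4.9 -3.8 10.9] w 45.4 gf 29.998873472213745
1 rows:
[np.float64(0.005), np.float64(0.146), np.float64(0.062), np.float64(0.0007), np.float64(0.0003), np.float64(-0.0003)]
```

Emit:
{"api": "jog_arm", "payload": {"deltas": [[0,0,-0.05,0,0,0],[0,0,0,0,0,0],[0,0,0,0,0,0]]}}

```text
clock: 9.6
position: [544.6, 331.1, 128.6]
orientation: [0.0, 0.745, 0.667, 0.0]
contact_force: [-3.1, -2.4, 7.4]
width: 0.52
grip_force: 30.0
```

Emit:
{"api": "jog_arm", "payload": {"deltas": [[0,0,0,0,0,0],[0,0,0,0,0,0],[0,0,0,0,0,0],[0,0,0,0,0,0],[0,0,0,0,0,0],[0,0,0,0,0,0]], "gripper": -0.4}}

```text
clock: 10.2
position: [544.5, 331.1, 127.5]
orientation: [-0.0, 0.745, 0.667, 0.0]
contact_force: [0.4, 0.4, -0.6]
width: 0.693
grip_force: 0.0
```

Emit:
{"api": "jog_arm", "payload": {"deltas": [[0,0,-0.5,0,0,0],[0,0,-1.5,0,0,0],[0,0,-3,0,0,0],[0,0,-4,0,0,0],[0,0,-4,0,0,0],[-3,0,-2,0,0,0],[-4,0,0,0,0,0],[-4,0,0,0,0,0],[-4,0,0,0,0,0],[-4,0,0,0,0,0]]}}

```text
clock: 11.2
position: [523.3, 141.0, 278.9]
orientation: [0.001, 0.745, 0.667, 0.001]
contact_force: [0.6, -0.7, 0.4]
width: 0.698
grip_force: 0.0
```

Emit:
{"api": "jog_arm", "payload": {"deltas": [[-4,0,0,0,0,0.1],[-4,0,0,0,0,0.1],[-4,0,0,0,0,0.1],[-4,0,0,0,0,0.1],[-4,0,0,0,0,0.1],[-4,0,0,0,0,0],[0,0,0,0,0,0]]}}

```text
clock: 11.9
position: [438.1, -83.3, 278.6]
orientation: [0.001, 0.888, 0.459, -0.001]
contact_force: [0.1, 1.0, 1.1]
width: 0.702
grip_force: 0.0
```

```bash
python3 m.py 4 70; python3 - <<'E'
from h import *
a=load('top4')['image'][130:230,80:220]; cv2.imwrite('pics/seat.png',cv2.resize(a,None,fx=5.5,fy=5.5,interpolation=cv2.INTER_CUBIC))
E
```

```text
top 1017 z 68.25465930357905 [-65.42800436 -22.33058822] [62.02811685 24.37972459] ((-1.7113380432128906, 1.2446823120117188), (46.770999908447266, 127.27455139160156), 89.53668212890625) slope [ 4.00224470e-04 -5.92369251e-03  6.82184965e+01]
scene 462 z 66.91328210403844 [-74.45891465 -26.07202499] [62.78912706 24.67154907] ((-5.908546447753906, -0.5248489379882812), (137.87786865234375, 48.95858383178711), 0.8900185227394104) slope [-4.90751209e-04  4.39869269e-03  6.69446237e+01]
t 12.0 pos [440.3 -79.4 278.8] yaw 0.9595 tilt [ 0.0017 -0.0009] F [ 0.4  0.3 -0.3] w 61.2 gf 0.0
1 rows:
[np.float64(39.673), np.float64(-14.929), np.float64(15.058), np.float64(0.0019), np.float64(0.0003), np.float64(-0.5015)]
```

View pics/seat.png

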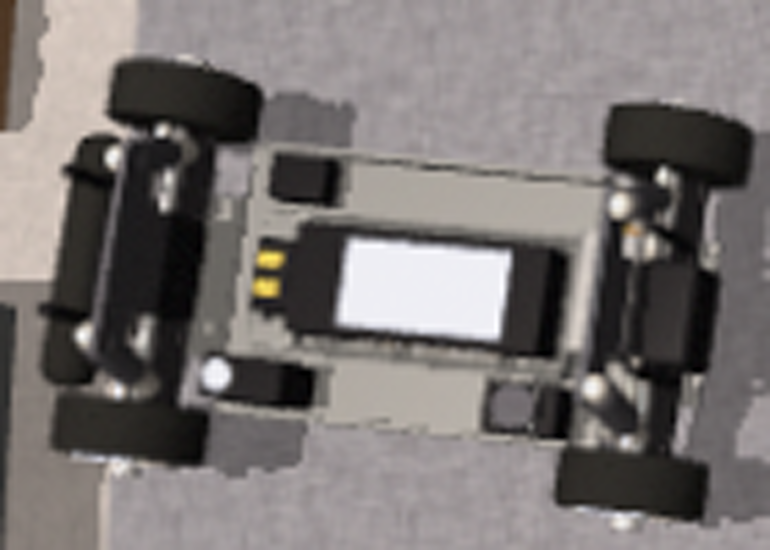

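The picture shows the pack seated in the well (crop centre (430,290)), brass contacts on the nose at (268,275) towards the bumper. Depth reads flat, with the top at 68 mm. Now I'll measure the radio.

```bash
python3 - <<'E'
from h import *
p=[510.8,-350.,-.072]; M=np.array([[np.cos(p[2]),-np.sin(p[2])],[np.sin(p[2]),np.cos(p[2])]])
for t in('top0','top4','scene4'):
    c=load(t);P=cloud(c); im=c['image'].reshape(-1,3).astype(int); P=P.reshape(-1,3); ok=~np.isnan(P[:,0]); P=P[ok]; im=im[ok]
    q=np.c_[(P[:,:2]-p[:2])@M,P[:,2]]; print(t)
    for a in range(-45,55,15):
        j=q[(q[:,0]>a)&(q[:,0]<a+15)&(q[:,2]>58)&(q[:,2]<75)&(abs(q[:,1])<36)]
        if len(j): print(' grip',a,len(j),j[:,1].min().round(1),j[:,1].max().round(1),np.median(j[:,2]).round(1))
    b=q[(q[:,0]>-3)&(q[:,0]<54)&(q[:,1]<-18)&(q[:,1]>-75)&(q[:,2]>40)&(q[:,2]<66)]
    print(' trig',len(b)); 
    for a in range(-8,56,8):
        j=b[(b[:,0]>=a)&(b[:,0]<a+8)]
        if len(j): print('   ',a,len(j),j[:,1].min().round(1),j[:,1].max().round(1),np.median(j[:,2]).round(1))
    w=q[(q[:,2]>97)&(q[:,2]<110)&(q[:,0]>60)&(q[:,0]<135)&(abs(q[:,1]+45)<40)]; print(' wheel',cv2.minEnclosingCircle(w[:,:2].astype(np.float32)))
    f=q[(q[:,2]>84)&(q[:,2]<98)&(q[:,0]<-35)&(q[:,0]>-110)&(abs(q[:,1])<100)]; print(' foot',cv2.minAreaRect(f[:,:2].astype(np.float32)))
    h=q[(q[:,2]>72)&(q[:,2]<82)&(q[:,0]>45)&(q[:,0]<135)&(q[:,1]>0)&(q[:,1]<60)]; print(' head xmin',np.percentile(h[:,0],[1,99]),np.percentile(h[:,1],99))
    r=q[(q[:,2]>34)&(q[:,2]<46)&(q[:,1]>-140)&(q[:,1]<90)&(abs(q[:,0])<145)]; print(' rim',cv2.minAreaRect(r[:,:2].astype(np.float32)))
E
```

```text
top0
 grip -45 90 -11.4 17.7 67.5
 grip -30 95 -10.6 17.2 67.7
 grip -15 93 -10.8 17.7 67.7
 grip 0 96 -36.0 18.4 67.3
 grip 15 97 -35.9 18.3 67.2
 grip 30 97 -36.0 18.4 67.3
 grip 45 156 -35.8 33.7 67.5
 trig 147
    -8 9 -46.8 -38.7 54.7
    0 20 -42.8 -34.8 56.1
    8 19 -41.5 -33.1 57.3
    16 20 -41.6 -33.4 57.1
    24 20 -41.5 -33.4 56.5
    32 21 -40.8 -32.6 57.9
    40 21 -40.6 -32.9 55.9
    48 17 -40.9 -32.4 57.3
 wheel ((99.09201049804688, -45.65904235839844), 28.0209903717041)
 foot ((-68.83177947998047, -11.070388793945312), (108.17662048339844, 38.462276458740234), 89.82154846191406)
 head xmin [ 60.03045813 121.1099097 ] 35.20448911569635
 rim ((19.41480255126953, -23.847984313964844), (191.73634338378906, 250.59959411621094), 89.8294448852539)
top4
 grip -45 91 -11.1 17.4 67.5
 grip -30 95 -11.8 18.2 67.5
 grip -15 94 -10.5 18.2 67.8
 grip 0 92 -36.0 18.3 67.1
 grip 15 101 -35.8 17.9 66.5
 grip 30 97 -35.8 18.3 67.1
 grip 45 156 -35.9 33.9 67.3
 trig 145
    -8 7 -45.9 -38.7 54.6
    0 20 -43.3 -34.6 56.9
    8 18 -40.9 -32.8 57.3
    16 23 -40.8 -33.3 58.5
    24 19 
[... 483 characters left out ...]
ip -30 70 -12.0 20.6 67.9
 grip -15 78 -11.4 20.3 67.8
 grip 0 75 -35.3 20.6 67.1
 grip 15 84 -35.4 20.5 67.1
 grip 30 94 -35.9 20.7 66.9
 grip 45 68 -34.1 20.0 67.3
 trig 72
    -8 4 -45.7 -39.7 53.3
    0 15 -44.3 -34.9 57.3
    8 10 -40.1 -33.0 58.2
    16 11 -40.1 -32.8 57.9
    24 14 -40.7 -32.9 57.5
    32 9 -39.6 -32.7 59.6
    40 9 -40.5 -32.9 59.1
 wheel ((98.93506622314453, -46.08556365966797), 28.142383575439453)
 foot ((-67.31248474121094, -10.084671020507812), (110.77816009521484, 40.176334381103516), 88.99745178222656)
 head xmin [ 61.63893878 122.5545673 ] 37.55242391519408
 rim ((19.128219604492188, -22.92577362060547), (190.7273406982422, 251.37255859375), 89.70049285888672)
```

```bash
python3 - <<'E'
from h import *
plan(531.5,-355,210,-.073,10)
E
```

```text
t 12.0 pos [440.3 -79.4 278.8] yaw 0.9595 tilt [ 0.0017 -0.0009] F [ 0.4  0.3 -0.3] w 61.2 gf 0.0
10 rows:
[np.float64(-1.733), np.float64(2.327), np.float64(0.692), np.float64(0.0002), np.float64(-0.0001), np.float64(0.1032)]
[np.float64(-1.484), np.float64(2.494), np.float64(0.692), np.float64(0.0002), np.float64(-0.0001), np.float64(0.1032)]
[np.float64(-1.219), np.float64(2.633), np.float64(0.691), np.float64(0.0002), np.float64(-0.0001), np.float64(0.1032)]
[np.float64(-0.941), np.float64(2.745), np.float64(0.691), np.float64(0.0002), np.float64(-0.0001), np.float64(0.1032)]
[np.float64(-0.653), np.float64(2.828), np.float64(0.691), np.float64(0.0002), np.float64(-0.0001), np.float64(0.1032)]
[np.float64(-0.358), np.float64(2.88), np.float64(0.69), np.float64(0.0002), np.float64(-0.0001), np.float64(0.1032)]
[np.float64(-0.059), np.float64(2.902), np.float64(0.69), np.float64(0.0002), np.float64(-0.0001), np.float64(0.1032)]
[np.float64(0.24), np.float64(2.892), np.float64(0.689), np.float64(0.0002), np.float64(-0.0001), np.float64(0.1032)]
[np.float64(0.537), np.float64(2.852), np.float64(0.689), np.float64(0.0002), np.float64(-0.0001), np.float64(0.1032)]
[np.float64(0.828), np.float64(2.782), np.float64(0.688), np.float64(0.0002), np.float64(-0.0001), np.float64(0.1032)]
```

Emit:
{"api": "jog_arm", "payload": {"deltas": [[-1.73,2.33,0.69,0,0,0.103],[-1.48,2.49,0.69,0,0,0.103],[-1.22,2.63,0.69,0,0,0.103],[-0.94,2.75,0.69,0,0,0.103],[-0.65,2.83,0.69,0,0,0.103],[-0.36,2.88,0.69,0,0,0.103],[-0.06,2.9,0.69,0,0,0.103],[0.24,2.89,0.69,0,0,0.103],[0.54,2.85,0.69,0,0,0.103],[0.83,2.78,0.69,0,0,0.103]], "gripper": -1}}

```text
clock: 13.0
position: [534.3, -353.9, 208.8]
orientation: [-0.0, 0.999, -0.035, 0.001]
contact_force: [0.7, 0.6, -0.0]
width: 0.998
grip_force: 0.0
```

Emit:
{"api": "jog_arm", "payload": {"deltas": [[0,0,0,0,0,0],[0,0,0,0,0,0],[0,0,0,0,0,0],[0,0,0,0,0,0]]}}

```text
clock: 13.4
position: [532.9, -352.9, 209.2]
orientation: [-0.0, 0.999, -0.033, 0.0]
contact_force: [0.2, 1.0, 0.2]
width: 0.998
grip_force: 0.0
```

```bash
python3 - <<'E'
from h import *
from rig import arm
plan(531.5,-355,102,-.073,1); arm.camera('top'); plan(531.5,-355,102,-.073,1)
E
```

```text
t 13.4 pos [ 532.9 -352.9  209.2] yaw -0.0666 tilt [0.0009 0.0001] F [0.2 1.  0.2] w 86.9 gf 0.0
1 rows:
[np.float64(-0.138), np.float64(0.218), np.float64(10.722), np.float64(-0.0002), np.float64(-0.0008), np.float64(0.0064)]
t 13.45 pos [ 532.7 -353.3  209.2] yaw -0.0672 tilt [ 0.0008 -0.0001] F [ 0.6 -0.9  0.4] w 86.8 gf 0.0
1 rows:
[np.float64(-0.12), np.float64(0.182), np.float64(10.721), np.float64(0.0001), np.float64(-0.0008), np.float64(0.0058)]
```

Emit:
{"api": "jog_arm", "payload": {"deltas": [[-0.13,0.2,1,0,0,0.006],[0,0,2,0,0,0],[0,0,2.5,0,0,0],[0,0,2.5,0,0,0],[0,0,1.7,0,0,0],[0,0,1,0,0,0],[0,0,0,0,0,0],[0,0,0,0,0,0]]}}

```text
clock: 14.25
position: [531.3, -356.5, 102.3]
orientation: [0.0, 0.999, -0.038, 0.0]
contact_force: [0.1, -0.2, 0.3]
width: 0.998
grip_force: 0.0
```

Emit:
{"api": "jog_arm", "payload": {"deltas": [[0,0,0,0,0,0],[0,0,0,0,0,0],[0,0,0,0,0,0],[0,0,0,0,0,0],[0,0,0,0,0,0],[0,0,0,0,0,0]], "gripper": 1, "force": 18}}

```text
clock: 14.85
position: [530.9, -354.9, 101.8]
orientation: [-0.001, 0.999, -0.037, -0.0]
contact_force: [-3.7, -2.1, 4.5]
width: 0.56
grip_force: 17.1
```

Emit:
{"api": "jog_arm", "payload": {"deltas": [[0,0,0,0,0,0],[0,0,0,0,0,0],[0,0,0,0,0,0],[0,0,0,0,0,0],[0,0,0,0,0,0]]}}

```text
clock: 15.35
position: [530.9, -355.1, 101.8]
orientation: [-0.001, 0.999, -0.037, -0.0]
contact_force: [-3.9, 3.6, 5.7]
width: 0.557
grip_force: 17.2
```

```bash
python3 - <<'E'
from h import *
plan(531.5,-355,102,-.073,1)
for n in('top','scene'): snap(n,n+'5')
s=load('scene5')['image'][220:350,140:270]; t=load('top5')['image'][110:250,400:520]
cv2.imwrite('pics/trig.png',np.hstack([cv2.resize(s,(390,390),interpolation=3),cv2.resize(t,(334,390),interpolation=3)]))
E
```

```text
t 15.35 pos [ 530.9 -355.1  101.8] yaw -0.0743 tilt [-0.0007  0.0015] F [-3.9  3.6  5.7] w 48.4 gf 17.243132097646594
1 rows:
[np.float64(0.064), np.float64(-0.01), np.float64(-0.016), np.float64(-0.0015), np.float64(0.0008), np.float64(-0.0013)]
```

View pics/trig.png

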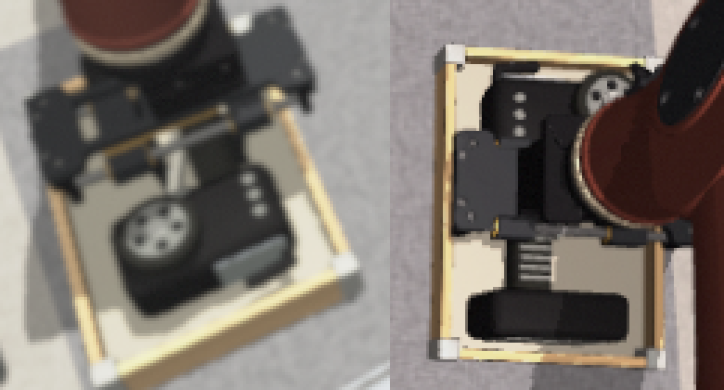

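The scene crop shows the trigger blade (175,165) pulled in behind the finger. I'll check its angle from the depth.

```bash
python3 - <<'E'
from h import *
p=[511.8,-350.6,-.073]; M=np.array([[np.cos(p[2]),-np.sin(p[2])],[np.sin(p[2]),np.cos(p[2])]])
for t in('scene4','scene5'):
    P=cloud(load(t)).reshape(-1,3); P=P[~np.isnan(P[:,0])]
    q=np.c_[(P[:,:2]-p[:2])@M,P[:,2]]; b=q[(q[:,0]>30)&(q[:,0]<52)&(q[:,1]<-16)&(q[:,1]>-60)&(q[:,2]>50)&(q[:,2]<63)]
    f=np.polyfit(b[:,0],b[:,1],1); print(t,len(b),f,np.arctan(f[0]))
    for a in range(30,52,4):
        j=b[(b[:,0]>=a)&(b[:,0]<a+4)]
        if len(j): print(a,len(j),j[:,1].min().round(1),j[:,1].max().round(1))
E
```

```text
scene4 22 [ 3.19812114e-03 -3.60860667e+01] 0.0031981102322996475
30 5 -40.1 -32.2
34 6 -38.5 -34.0
38 7 -39.9 -32.4
42 4 -38.6 -33.9
scene5 28 [ 1.25428380e-02 -2.94597802e+01] 0.012542180302706422
30 11 -37.2 -22.8
34 6 -30.0 -24.3
38 8 -34.2 -24.9
42 3 -31.9 -27.3
```

The back edge slopes about −0.37, which is roughly 0.36 rad, so the trigger is fully squeezed. I'll hold a bit longer at a slightly higher force, then let go.

Emit:
{"api": "jog_arm", "payload": {"deltas": [[0,0,0,0,0,0],[0,0,0,0,0,0],[0,0,0,0,0,0],[0,0,0,0,0,0],[0,0,0,0,0,0],[0,0,0,0,0,0],[0,0,0,0,0,0]], "force": 25}}

```text
clock: 16.15
position: [530.9, -354.9, 101.8]
orientation: [-0.001, 0.999, -0.037, -0.0]
contact_force: [-3.9, 3.6, 6.1]
width: 0.551
grip_force: 23.8
```

Emit:
{"api": "jog_arm", "payload": {"deltas": [[0,0,0,0,0,0],[0,0,0,0,0,0],[0,0,0,0,0,0],[0,0,0,0,0,0],[0,0,0,0,0,0],[0,0,0,0,0,0],[0,0,0,0,0,0]], "gripper": -1}}

```text
clock: 16.85
position: [530.9, -356.0, 101.4]
orientation: [-0.0, 0.999, -0.037, -0.0]
contact_force: [-0.6, 0.2, -0.3]
width: 0.99
grip_force: 0.0
```

Emit:
{"api": "jog_arm", "payload": {"deltas": [[0,0,-1,0,0,0],[0,0,-2,0,0,0],[0,0,-3,0,0,0],[0,0,-4,0,0,0],[0,0,-4,0,0,0],[0,-4,-2,0,0,0],[0,-4,0,0,0,0],[0,-4,0,0,0,0],[0,-4,0,0,0,0],[0,-4,0,0,0,0]]}}

```text
clock: 17.85
position: [545.8, -155.2, 262.6]
orientation: [0.0, 0.999, -0.038, 0.001]
contact_force: [1.2, -0.4, 0.5]
width: 0.999
grip_force: 0.0
```

Emit:
{"api": "jog_arm", "payload": {"deltas": [[0,-4,0,0,0,0],[0,0,0,0,0,0],[0,0,0,0,0,0],[0,0,0,0,0,0]]}}

```text
clock: 18.25
position: [548.8, -118.2, 261.9]
orientation: [0.0, 0.999, -0.038, 0.0]
contact_force: [0.5, -2.3, 0.6]
width: 0.998
grip_force: 0.0
```

```bash
python3 m.py 6 70; python3 - <<'E'
from h import *
p=[511.8,-350.6,-.073]; M=np.array([[np.cos(p[2]),-np.sin(p[2])],[np.sin(p[2]),np.cos(p[2])]])
for t in('top4','top6'):
    P=cloud(load(t)).reshape(-1,3); P=P[~np.isnan(P[:,0])]
    q=np.c_[(P[:,:2]-p[:2])@M,P[:,2]]; b=q[(q[:,0]>8)&(q[:,0]<50)&(q[:,1]<-18)&(q[:,1]>-70)&(q[:,2]>45)&(q[:,2]<66)]
    print(t,len(b),np.polyfit(b[:,0],b[:,1],1))
E
```

```text
top 1013 z 68.22259048714056 [-65.16473957 -22.54536466] [61.75136138 24.2234932 ] ((-1.74786376953125, 1.095773696899414), (46.655086517333984, 126.81778717041016), 89.59574127197266) slope [-1.46789548e-04  3.68613652e-03  6.81794752e+01]
scene 467 z 66.95593493612421 [-64.4117724  -23.85165223] [62.13684987 24.50469575] ((-1.1928024291992188, 0.18368148803710938), (126.64018249511719, 48.12874984741211), 0.48695316910743713) slope [-4.51858057e-03  2.02558771e-02  6.69433709e+01]
t 18.35 pos [ 548.7 -118.5  261.6] yaw -0.0775 tilt [-0.0001 -0.0003] F [ 0.5 -0.5  0.3] w 87.1 gf 0.0
1 rows:
[np.float64(-3.748), np.float64(-44.798), np.float64(13.351), np.float64(0.0002), np.float64(0.0003), np.float64(-1.5385)]
top4 105 [-8.01324343e-03 -3.52602709e+01]
top6 80 [ 3.31467614e-02 -3.72741601e+01]
```

```bash
python3 - <<'E'
from h import *
p=[511.8,-350.6,-.073]; M=np.array([[np.cos(p[2]),-np.sin(p[2])],[np.sin(p[2]),np.cos(p[2])]])
snap('top','top7');snap('scene','scene7')
for t in('top4','top6','top7','scene4','scene6','scene7'):
    P=cloud(load(t)).reshape(-1,3); P=P[~np.isnan(P[:,0])]
    q=np.c_[(P[:,:2]-p[:2])@M,P[:,2]]; b=q[(q[:,0]>8)&(q[:,0]<50)&(q[:,1]<-28)&(q[:,1]>-48)&(q[:,2]>50)&(q[:,2]<66)]
    print(t,len(b),np.polyfit(b[:,0],b[:,1],1))
E
```

```text
top4 89 [-7.06559499e-03 -3.57183417e+01]
top6 79 [ 3.26046737e-02 -3.72815145e+01]
top7 75 [  0.06462846 -38.489188  ]
scene4 52 [ 8.08245309e-03 -3.62119062e+01]
scene6 50 [ 3.61727692e-03 -3.59451991e+01]
scene7 51 [-1.76277594e-03 -3.57976294e+01]
```

```bash
python3 - <<'E'
from h import *
p=[511.8,-350.6,-.073]; M=np.array([[np.cos(p[2]),-np.sin(p[2])],[np.sin(p[2]),np.cos(p[2])]])
for t in('top4','top6','top7'):
    P=cloud(load(t)).reshape(-1,3); P=P[~np.isnan(P[:,0])]
    q=np.c_[(P[:,:2]-p[:2])@M,P[:,2]]
    for a in range(-8,50,8):
        j=q[(q[:,0]>=a)&(q[:,0]<a+8)&(q[:,1]<-26)&(q[:,1]>-52)&(q[:,2]>48)&(q[:,2]<66)]; print(t,a,len(j),np.percentile(j[:,1],[0,50,100]).round(1) if len(j) else '')
E
```

```text
top4 -8 14 [-45.4 -40.9 -38.2]
top4 0 16 [-42.8 -37.5 -34.1]
top4 8 19 [-40.4 -35.  -32.3]
top4 16 17 [-40.3 -34.9 -33. ]
top4 24 17 [-40.1 -35.3 -32.1]
top4 32 18 [-41.4 -35.6 -33.1]
top4 40 15 [-40.8 -34.4 -32.8]
top4 48 25 [-51.2 -34.9 -26.6]
top6 -8 11 [-44.9 -41.7 -39.5]
top6 0 14 [-43.7 -38.6 -35.5]
top6 8 14 [-41.  -37.1 -32.7]
top6 16 12 [-40.6 -36.4 -33.2]
top6 24 16 [-40.4 -35.7 -32.9]
top6 32 18 [-40.9 -35.1 -32.2]
top6 40 15 [-40.4 -35.2 -33. ]
top6 48 26 [-51.  -35.4 -26.3]
top7 -8 11 [-45.6 -42.3 -39.6]
top7 0 11 [-42.4 -40.1 -36.4]
top7 8 10 [-41.1 -37.5 -34.7]
top7 16 14 [-40.4 -37.8 -33.3]
top7 24 12 [-40.4 -36.7 -32.3]
top7 32 19 [-41.4 -35.5 -32.5]
top7 40 16 [-39.6 -34.3 -32.5]
top7 48 24 [-51.1 -35.5 -28.9]
```

The trigger's front edge matches its rest position in both views, and the pack is level in the well. Handing in.

```bash
python3 -c "
from rig import arm
print(arm.sign_off())"
```

```text
the job is handed in; nothing more can be done
None
```

The job is handed in, with no verdict shown: the pack measured level in the well, nose to the bumper, and the trigger was squeezed to its stop for over 1 s before springing back to rest; I kept clear of the other pack and the oil bottle but took no final reading of either.

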